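Shut the crystal well and hold the dead-man lever for a test carrier

ROBOT

A 6-joint arm with a two-finger parallel gripper is mounted at the origin on the work surface. World frame = base frame: x ahead of the robot, y to its left, z up, the work surface at z = 0. Lengths are in m, angles in rad, forces in N, time in s.
With the tool pointing down it reaches from about 0.375 to 0.975 m from the base axis. Payload 3.8 kg.
Tool frame: the origin (TCP) lies midway between the tips of the shut fingers; the grasp point (between the pads) lies 19 mm behind it; z points along the fingers, y is the line along which they close (so a half turn about z gives the same grasp; the last joint's range is limited). The gripper opens to 85 mm and grips with 20 to 120 N. Pads are 22 mm wide; open, the fingers measure 114 mm over their backs; the gripper's body (76 mm by 85 mm) begins 54 mm behind the grasp point. The pads swing forward as they close: fully open they stand 13 mm farther back than shut.
Start: joints at [-1.272, 0.264, 1.604, -0, 1.274, -0.037], TCP at [0.222, -0.637, 0.231] pointing down, gripper open.
Joint ranges: [-2.63, 2.63], [-0.94, 2.18], [0.31, 2.57], [-1.31, 4.45], [0, 2.66], [-2.55, 2.55]. Speed limits (rad/s): [2.57, 2.57, 3.14, 3.14, 3.14, 3.14].

INTERFACE

Orientations are given as a rotation vector (axis times angle).
In Python, from workcell import status, read_camera, workorder, masks_of gives the robot as it stands.
- The arm moves only by the tool drive_tool, never from a script. Its argument "rows" is a list of rows, each a list of 7 numbers: the turn, a rotation vector about the tool's x, y, z in degrees, then the shift along the tool's x, y, z in m, then the opening, from 0 (shut) to 1 (fully open). In form: [[ax, ay, az, tx, ty, tz, claw], ...]. A call has 1 to 8 rows; each row shifts and turns the commanded pose from where the row before left it, along the tool's axes as they then stand; what a row does not reach is not made up. A row lasts 1/12 s, in which the tool goes at most 41.7 mm and 7.16 degrees, less where a joint would pass 70% of its speed; a pose out of reach is approached as far as the arm can. A call is refused whole if a number of a shift passes 0.0417 or a number of a turn 7.16, either way. A call with a gripper value outside its range is refused whole. The fingers move at their own pace and stop on an object; "force" is the grip in N (left out, the last holds). Time passes only in rows, so rows that do not move let the fingers close. It gives the time, the measured TCP pose, the force, the opening and the grip force at its end, in the units of the state.
- status.read_state(): the state, without advancing time (a new reading comes with each control period).
- read_camera(name): name is "side" or "top" or "wrist"; returns a dict with "color" (400x640x3 uint8, red, green, blue), "intrinsics" (3x3 intrinsics, pixels), "world_from_camera" (4x4, takes a point from camera to world coordinates); the wrist camera has in their place "mount" (4x4, takes a point from camera to tool coordinates, whose origin is the TCP and whose axes are the flange's). Camera axes: x right, y up, looking along -z (the intrinsics and any distortion apply to the point x, -y, -z); pixel columns grow to the right and rows downward; lengths in m; the calibration is good to about 2 mm. The wrist camera is an equidistant fisheye: a pixel r from the principal point sees the ray r / f radians off the axis. A picture is of the moment at which its call begins: read the wrist's pose just before it. There is no depth.
- workorder.finish_job(): hands the job in; it is judged then, once.
Trained networks look in a picture, given as the dict that the camera call returned (one of the last four; its "shot" number tells which), for a name from the list of things; names that differ only in an ending like _2 or _b are one class to them, and where a whole thing is asked for, a point or a joint stands for the part that bears it (a point fixed in the world has none). Each returns a list of dicts, best first, with "score" (0 to 1); they miss things now and then, are a little off and sometimes report something else, mostly with a low value. They report only what shows in the picture. A call takes as long as a camera call. They do not tell look-alikes from the thing itself.
- masks_of(picture, name): "mask" (400x640 bool, what is visible of it) and "bbox" ([left, top, right, bottom] in pixels, round what is visible of it).
The state is a dict: "time": time; "q": joint angles; "joint_vel": joint speeds; "joint_torque": joint torques, N m; "tool_pos": TCP position; "tcp_rot": TCP orientation; "wrist_force": force on the tool from outside, world axes, zero at the start; "torque": the same for the moment, N m; "width": opening from 0.0 (shut) to 1.0 (fully open); "grip_force": force on a finger pad.
Only numpy, scipy, OpenCV 4.12 (cv2) and the standard library are available. Lean on these libraries where they do the work, as an engineer would, in place of code of your own. Each camera call takes 0.05 s, during which the arm holds its last target. There are 200 camera calls.

TASK

The crystals have been changed and a test carrier is wanted: press the oak lid of the crystal well down until its roller catch holds it fully shut by itself, then press the yellow-ended dead-man lever to its middle position, about half of its travel, and finish the program while still holding it pressed there. Never force the lever past its pressure point towards the bottom, which trips the transmitter, and leave the loose parts on the desk where they lie.

Things in the scene. Friction and masses are not known exactly. Their poses are not given: they have to be found in the camera images.
- well: the crystal well, fixed: a raised square oak section of the desk, 240 x 240 mm and 55 mm high, with a screened well 45 mm deep (crystals inside). Stands left or right. Origin at the centre of its underside; x points away from the operator's side, towards the lid's hinge, z up. The hinge axis runs along its y at x = 104 mm, z = 61 mm
- lid (a joint): opening angle of the lid, rad: 0 is fully shut (a stop); starts at 0.45 to 1.05. Stiff hinges let it stay at any angle; 1 to 3 N near the free edge move it. From about 0.06 to 0.02 a roller catch at the free edge must be overcome with about 10 N near that edge; beyond, pressed home, it holds the lid at 0
- lid_press (a point): point on the outer face of the well's oak lid, mid width, 185 mm from the hinge axis, 23 mm from the free edge (a 45 mm wide brass lip goes 11 mm further). Lid: 225 mm wide, 12 mm thick, outer face 6 mm off the hinge axis; shut, that face is level, 67 mm above the desk; open, it looks up and away from the operator. x points to the hinge, z out of the face. Good place to push down
- key_unit: unit of the dead-man (enabling) lever, bolted down on the other side from the well: grey housing 145 x 72 mm, 46 mm high, on a 170 x 100 mm base plate, two hinge cheeks up to 72 mm. Origin at the centre of its underside; x points away from the operator's side, z up. The lever's pivot runs along its y at x = 55 mm, z = 58 mm
- lever (a joint): travel of the lever, rad: 0 released (up), grows as it is pressed down, 0.24 bottom stop (26 mm lower at the pad). Middle position: about 0.12 (13 mm down at the pad). Springs back when let go. Force at the pad: 3 N to start, 5 N at 0.14, where a pressure point yields only above about 12 N; 17 N at the bottom. Past 0.20 the transmitter trips
- lever_pad (a point): centre of the upper face of the yellow thumb pad (42 x 34 mm, 13 mm thick) at the operator's end of the lever, 110 mm from the pivot, 91 mm above the desk when released. The lever is a black bar 28 mm wide, 132 mm long from its pivot; released it slopes up to the pad by 0.24 rad, at the bottom stop it is level. x along the bar when level
- lens: loose bystander: smoked glass indicator lens, a dark dome 34 mm across and 18 mm high; origin at the centre of its underside
- crystal_holder: loose bystander: nickel-plated crystal holder lying flat, 35 x 22 x 13 mm with its pins; origin at the centre of its underside
- heat_sink: loose bystander: blue anodised finned heat sink, 60 x 50 x 26 mm; origin at the centre of its underside
- grommet_block: loose bystander: black rubber grommet block with three holes, 70 x 40 x 18 mm; origin at the centre of its underside
Mind the look-alikes: they are no part of the job. Of the things shaped like the key_unit, the grey one is meant.

How it is judged:
By the outcome, as a careful person would: the job done as asked, in the order asked, and still so for the second after the job is handed in, while the arm keeps its last pose, push and grip.
It also fails if it takes over 51 s, if anything falls off the work surface, if the arm or the gripper's body presses on something with over 40 N, if the wrist force passes 120 N, or if a joint passes its speed limit or range.

## Working session

There is one attempt and no reset: what is moved stays moved. The work goes in short steps, Python scripts to look and compute and a tool call to move; the robot and the scene stay as the last step left them, time stands still between calls to the robot, and variables do not carry over. Pictures are saved under pics/ and viewed, at most 10 in all, crops included, and the job is handed in when it is done.

Besides the shell and the picture viewer there is one more tool, called after "Call:" as name(argument=value, ...) on one line, values as JSON. drive_tool: Moves the arm, as the interface text tells. Its arguments: {"type":"object","properties":{"rows":{"type":"array"},"force":{"type":"number"}},"required":["rows"]}

```bash
mkdir -p pics; cat > h.py <<'E'
import numpy as np,cv2
from workcell import status, read_camera, workorder, masks_of
def save(p,n): cv2.imwrite('pics/'+n,p['color'][:,:,::-1])
def ray(p,u,v):
    K=np.array(p['intrinsics']);T=np.array(p['world_from_camera'])
    d=np.array([(u-K[0,2])/K[0,0],-(v-K[1,2])/K[1,1],-1.]);return T[:3,3],T[:3,:3]@d
def atz(p,u,v,z):
    o,d=ray(p,u,v);return o+d*(z-o[2])/d[2]
def proj(p,X):
    K=np.array(p['intrinsics']);T=np.array(p['world_from_camera'])
    c=T[:3,:3].T@(np.array(X)-T[:3,3]);return K[0,0]*c[0]/-c[2]+K[0,2],K[1,1]*c[1]/c[2]+K[1,2]
E
python3 - <<'E'
from h import *
for c in('top','side'):
    p=read_camera(c);save(p,c+'1.png');print(c,[k for k in p],np.round(p['intrinsics'],1).tolist(),np.round(p['world_from_camera'],3).tolist())
    for n in('well','lid','lid_press','key_unit','lever','lever_pad','lens','crystal_holder','heat_sink','grommet_block'):
        print(n,[(round(m['score'],2),list(map(int,m['bbox']))) for m in masks_of(p,n)[:4]])
print(status.read_state())
E
```

```text
top ['color', 'intrinsics', 'world_from_camera', 'shot'] [[362.8, 0.0, 321.2], [0.0, 362.8, 202.6], [0.0, 0.0, 1.0]] [[0.003, 0.984, -0.178, 0.432], [-1.0, 0.004, 0.004, 0.001], [0.005, 0.178, 0.984, 0.965], [0.0, 0.0, 0.0, 1.0]]
well [(0.64, [338, 179, 467, 283])]
lid [(0.71, [226, 166, 278, 227]), (0.57, [350, 182, 468, 269])]
lid_press [(0.66, [352, 183, 469, 269])]
key_unit [(0.94, [152, 161, 196, 232]), (0.77, [303, 95, 366, 162]), (0.62, [225, 165, 275, 227])]
lever [(0.66, [160, 260, 190, 316]), (0.63, [235, 166, 260, 220]), (0.59, [157, 166, 171, 221]), (0.59, [319, 97, 352, 140])]
lever_pad [(0.81, [317, 98, 357, 142]), (0.68, [155, 167, 173, 215]), (0.6, [233, 168, 259, 218]), (0.55, [159, 260, 193, 317])]
lens [(0.6, [424, 280, 436, 290])]
crystal_holder []
heat_sink [(0.77, [240, 237, 262, 267])]
grommet_block [(0.86, [370, 287, 401, 317])]
side ['color', 'intrinsics', 'world_from_camera', 'shot'] [[381.6, 0.0, 317.2], [0.0, 381.6, 198.6], [0.0, 0.0, 1.0]] [[-0.644, 0.595, -0.48, 0.028], [-0.765, -0.501, 0.405, 0.501], [0.001, 0.629, 0.778, 1.04], [0.0, 0.0, 0.0, 1.0]]
we
[... 582 characters left out ...]
5, [406, 226, 426, 246])]
{'time': 1.1, 'q': array([-1.27189597e+00,  2.63875007e-01,  1.60397395e+00,  4.78625123e-06,
        1.27369607e+00, -3.68653166e-02]), 'joint_vel': array([ 0.00017273, -0.00026757,  0.00022222,  0.00056441,  0.0001003 ,
       -0.00106802]), 'joint_torque': array([-9.02967640e-04, -5.15085375e+01, -3.67733216e+01, -9.55619839e-05,
        8.98174512e-04, -1.00247379e-05]), 'tool_pos': array([ 0.22243208, -0.63730893,  0.23131067]), 'tcp_rot': array([3.09737860e+00, 5.24935501e-01, 1.69007344e-05]), 'wrist_force': array([-0.67538106, -0.95023169,  0.28706862]), 'torque': array([-0.02070702,  0.02868461,  0.03851897]), 'grip_force': 0.0, 'width': 1.0037110081191944}
```

```bash
ls pics
```

```text
side1.png
top1.png
```

View pics/top1.png

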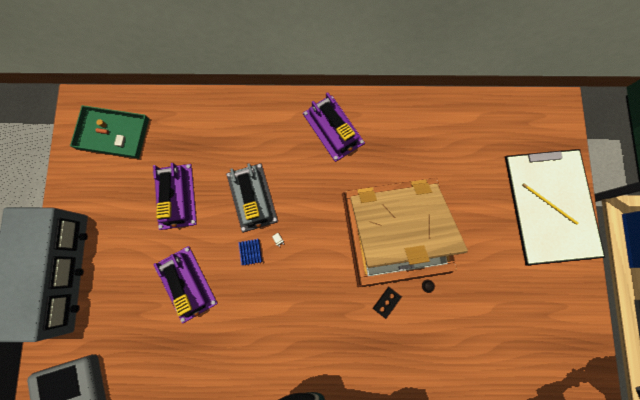

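View pics/side1.png

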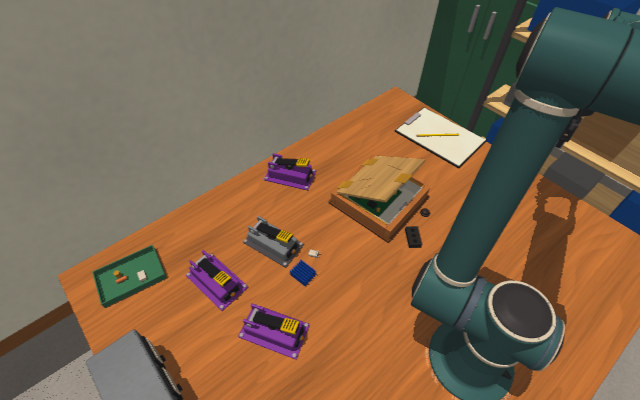

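Top: the key_unit look-alikes are purple at (175,197), (333,127) and (185,285); the grey one at (252,197) is meant, also grey in the side view at (272,240). The oak well is at (405,235) with its lid ajar. Now one close crop mosaic to measure from.

```bash
python3 - <<'E'
from h import *
t=cv2.imread('pics/top1.png');s=cv2.imread('pics/side1.png')
def c(i,x,y,w,h): return cv2.resize(i[y:y+h,x:x+w],(400,300),interpolation=cv2.INTER_CUBIC)
cv2.imwrite('pics/mos.png',np.vstack([np.hstack([c(t,335,175,144,108+7) if 0 else c(t,335,175,144,108+8),c(t,215,155,80,60+15)]),np.hstack([c(s,320,148,120,90+5),c(s,232,210,80,60)])]))
E
```

```text
(no output)
```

View pics/mos.png

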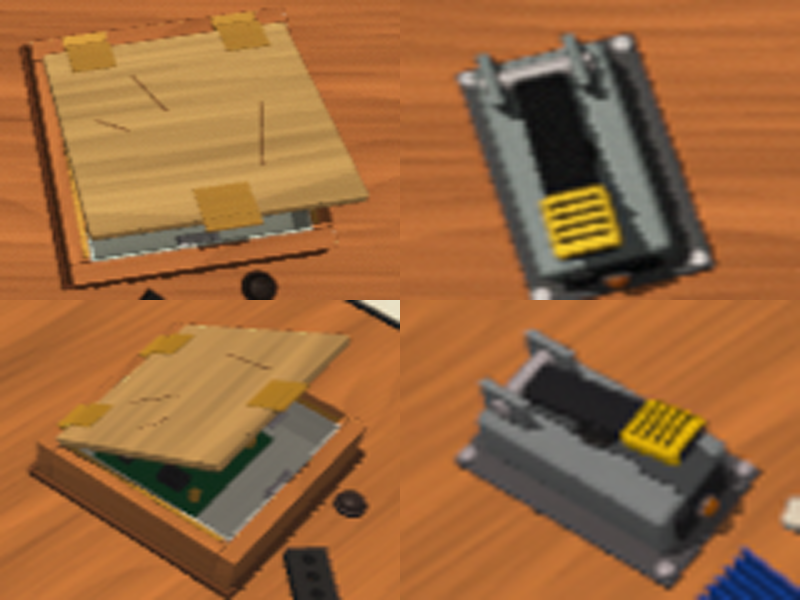

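```bash
cat > fit.py <<'E'
from h import *
from scipy.optimize import least_squares
t=read_camera('top');s=read_camera('side')
def T(x,y,a,P): c,n=np.cos(a),np.sin(a);return [x+c*P[0]-n*P[1],y+n*P[0]+c*P[1],P[2]]
TW=lambda u,v:(335+u*.36,175+v*.3867); TK=lambda u,v:(215+u*.2,155+v*.25)
SW=lambda u,v:(320+u*.3,148+v*.3167); SK=lambda u,v:(232+u*.2,210+v*.2)
def lid(th,r,y,h=.006): return [.104-r*np.cos(th)+h*np.sin(th),y,.061+r*np.sin(th)+h*np.cos(th)]
H=.12
W=[(t,TW(68,288),lambda q:[-H,H,0]),(t,TW(332,249),lambda q:[-H,-H,.055]),(t,TW(22,46),lambda q:[H,H,.0]),
(s,SW(35,168),lambda q:[H,H,0]),(s,SW(230,297),lambda q:[-H,H,0]),(s,SW(362,130),lambda q:[-H,-H,.055]),(s,SW(232,268),lambda q:[-H,H,.055]),
(t,TW(370,197),lambda q:lid(q[3],.208,-.1125)),(t,TW(88,237),lambda q:lid(q[3],.208,.1125)),(t,TW(228,229),lambda q:lid(q[3],.219,0)),
(s,SW(350,36),lambda q:lid(q[3],.208,-.1125)),(s,SW(222,167),lambda q:lid(q[3],.208,.1125))]
def rs(q,L): return np.array([np.subtract(proj(p,T(q[0],q[1],q[2],f(q))),uv) for p,uv,f in L])
def fit(L,q0):
    r=least_squares(lambda q:rs(q,L).ravel(),q0,loss='soft_l1');print(r.x.round(4));print(rs(r.x,L).round(1).tolist());return r.x
w=fit(W,[.4,-.22,.0,.6])
def lev(p,d): # pad top: d along bar from pad centre, y lateral; q[3]=screw inset
    a=.24;b=.110+d;return [.055-b*np.cos(a)-.0*np.sin(a),0,0]
def pad(q,d,y):
    a=.24;c=np.array([.055-.110*np.cos(a),.091]);return [c[0]+d*np.cos(a),y,c[1]-d*np.sin(a)]
sc=lambda sx,sy:(lambda q:[sx*(.085-q[3]),sy*(.05-q[3]),.006])
Kk=[(t,TK(70,78),sc(1,1)),(t,TK(222,42),sc(1,-1)),(t,TK(305,260),sc(-1,-1)),(t,TK(142,295),sc(-1,1)),
(s,SK(67,160),sc(1,1)),(s,SK(265,270),sc(-1,1)),(s,SK(350,168),sc(-1,-1)),
(t,TK(181,222),lambda q:pad(q,0,0)),(s,SK(264,130),lambda q:pad(q,0,0))]
k=fit(Kk,[.45,.18,.1,.01])
print('press pt',T(*w[:3],lid(w[3],.185,0)),'shut',T(*w[:3],lid(0,.185,0)));print('pad',T(*k[:3],pad(k,0,0)))
E
python3 fit.py
```

```text
[ 0.5259 -0.2002  0.1536  0.5076]
[[-1.4, -1.1], [1.6, 0.0], [0.3, 2.9], [-0.3, 1.9], [-1.4, -0.4], [1.6, -1.4], [0.6, -0.8], [-0.8, 0.3], [-0.6, 0.5], [1.4, 0.1], [-0.2, -0.1], [-2.1, -0.3]]
[0.62   0.1835 0.3032 0.0064]
[[-0.4, 0.1], [0.2, -0.0], [-0.7, 0.0], [0.2, 0.9], [0.1, -1.2], [0.6, 0.2], [-0.5, 0.1], [-0.3, -0.2], [0.2, -1.2]]
press pt [np.float64(0.47174528301319374), np.float64(-0.20856981715068157), np.float64(0.15616075504105686)] shut [np.float64(0.44581651985012555), np.float64(-0.2125850743245824), np.float64(0.067)]
pad [np.float64(0.5705515274442289), np.float64(0.16805315112392896), np.float64(0.091)]
```

Call:
drive_tool(rows=[[0,0,0,0.0225,-0.0204,0,0],[0,0,0,0.0225,-0.0204,0,0],[0,0,0,0.0225,-0.0204,0,0],[0,0,0,0.0225,-0.0204,0,0],[0,0,0,0.0225,-0.0204,0,0],[0,0,0,0.0225,-0.0204,0,0],[0,0,0,0.0225,-0.0204,0,0],[0,0,0,0.0225,-0.0204,0,0]], force=40)

```text
time: 1.87
tool_pos: [0.3391, -0.4226, 0.2315]
tcp_rot: [3.097, 0.524, 0.0]
wrist_force: [0.3, 0.4, -0.3]
width: 0.001
grip_force: 0.0
```

Call:
drive_tool(rows=[[0,0,0,0.0225,-0.0204,0,0],[0,0,0,0.0225,-0.0204,0,0],[0,0,0,0.0225,-0.0204,0,0],[0,0,0,0.0225,-0.0204,0,0],[0,0,0,0.0225,-0.0204,0,0],[0,0,0,0.0225,-0.0204,0,0],[0,0,0,0.0225,-0.0204,0,0],[0,0,0,0.0225,-0.0204,0,0]])

```text
time: 2.53
tool_pos: [0.4553, -0.2091, 0.2316]
tcp_rot: [3.097, 0.525, 0.001]
wrist_force: [-0.4, -0.3, -0.3]
width: -0.002
grip_force: 0.0
```

Call:
drive_tool(rows=[[0,0,0,0,0,0,0],[0,0,0,0,0,0,0],[0,0,0,0,0,0,0]])

```text
time: 2.78
tool_pos: [0.4547, -0.2107, 0.2314]
tcp_rot: [3.097, 0.526, -0.0]
wrist_force: [-0.4, 0.8, -0.0]
width: -0.002
grip_force: 0.0
```

Call:
drive_tool(rows=[[0,0,0,0,0,0.01,0],[0,0,0,0,0,0.01,0],[0,0,0,0,0,0.01,0],[0,0,0,0,0,0.01,0],[0,0,0,0,0,0.01,0],[0,0,0,0,0,0.01,0],[0,0,0,0,0,0.01,0],[0,0,0,0,0,0.005,0]])

```text
time: 3.45
tool_pos: [0.454, -0.2103, 0.1545]
tcp_rot: [-3.096, -0.525, 0.003]
wrist_force: [-0.4, -0.1, 1.3]
width: -0.003
grip_force: 0.7
```

Call:
drive_tool(rows=[[0,0,0,0,0,0.008,0],[0,0,0,0,0,0.008,0],[0,0,0,0,0,0.008,0],[0,0,0,0,0,0.008,0],[0,0,0,0,0,0.008,0],[0,0,0,0,0,0.008,0],[0,0,0,0,0,0.008,0],[0,0,0,0,0,0.008,0]])

```text
time: 4.12
tool_pos: [0.4546, -0.2104, 0.0914]
tcp_rot: [-3.097, -0.525, 0.0]
wrist_force: [-1.1, 0.5, 1.8]
width: -0.004
grip_force: 0.7
```

Call:
drive_tool(rows=[[0,0,0,0,0,0.004,0],[0,0,0,0,0,0.004,0],[0,0,0,0,0,0.003,0],[0,0,0,0,0,0.002,0],[0,0,0,0,0,0.002,0],[0,0,0,0,0,0.002,0],[0,0,0,0,0,0.002,0]])

```text
time: 4.7
tool_pos: [0.4546, -0.2105, 0.0742]
tcp_rot: [-3.097, -0.525, 0.001]
wrist_force: [-3.8, 1.7, 8.3]
width: 0.001
grip_force: 3.5
```

Call:
drive_tool(rows=[[0,0,0,0,0,0.001,0],[0,0,0,0,0,0.001,0],[0,0,0,0,0,0.001,0],[0,0,0,0,0,0.001,0],[0,0,0,0,0,0,0]])

```text
time: 5.12
tool_pos: [0.4549, -0.2104, 0.069]
tcp_rot: [-3.097, -0.525, -0.0]
wrist_force: [1.1, 0.5, -0.1]
width: -0.001
grip_force: 0.0
```

Call:
drive_tool(rows=[[0,0,0,0,0,0.001,0],[0,0,0,0,0,0.001,0],[0,0,0,0,0,0.001,0],[0,0,0,0,0,0,0]])

```text
time: 5.45
tool_pos: [0.4549, -0.2105, 0.0669]
tcp_rot: [-3.097, -0.525, 0.0]
wrist_force: [-2.7, 0.9, 5.9]
width: 0.006
grip_force: 2.9
```

Call:
drive_tool(rows=[[0,0,0,0,0,0.001,0],[0,0,0,0,0,0.001,0],[0,0,0,0,0,0.001,0],[0,0,0,0,0,0,0],[0,0,0,0,0,0,0]])

```text
time: 5.87
tool_pos: [0.455, -0.2106, 0.0667]
tcp_rot: [-3.097, -0.525, 0.001]
wrist_force: [-9.4, 4.3, 25.0]
width: 0.001
grip_force: 12.6
```

Call:
drive_tool(rows=[[0,0,0,0,0,-0.005,0],[0,0,0,0,0,-0.02,0],[0,0,0,0,0,-0.02,0],[0,0,0,0,0,-0.02,0],[0,0,0,0,0,-0.02,0],[0,0,0,0,0,-0.02,0],[0,0,0,0,0,-0.02,0]])

```text
time: 6.45
tool_pos: [0.4546, -0.2104, 0.1891]
tcp_rot: [-3.097, -0.525, 0.0]
wrist_force: [-0.1, 0.1, -0.1]
width: 0.001
grip_force: 0.0
```

Call:
drive_tool(rows=[[0,0,0,0.0167,-0.0228,0,0],[0,0,0,0.0167,-0.0228,0,0],[0,0,0,0.0167,-0.0228,0,0],[0,0,0,0.0167,-0.0228,0,0],[0,0,0,0.0167,-0.0228,0,0],[0,0,0,0.0167,-0.0228,0,0],[0,0,0,0.0167,-0.0228,0,0]])

```text
time: 7.03
tool_pos: [0.5128, -0.0199, 0.1882]
tcp_rot: [3.097, 0.525, 0.0]
wrist_force: [0.5, 0.1, -0.1]
width: 0.0
grip_force: 0.0
```

Call:
drive_tool(rows=[[0,0,0,0.0167,-0.0228,0,0],[0,0,0,0.0167,-0.0228,0,0],[0,0,0,0.0167,-0.0228,0,0],[0,0,0,0.0167,-0.0228,0,0],[0,0,0,0.0167,-0.0228,0,0],[0,0,0,0.0167,-0.0228,0,0],[0,0,0,0.0167,-0.0228,0,0],[0,0,0,0,0,0,0]])

```text
time: 7.7
tool_pos: [0.5715, 0.1724, 0.1882]
tcp_rot: [-3.094, -0.529, -0.003]
wrist_force: [0.9, -0.3, -0.0]
width: -0.001
grip_force: 0.0
```

```bash
python3 - <<'E'
from h import *
st=status.read_state();print(st['tool_pos'],st['wrist_force'])
t=read_camera('top');s=read_camera('side')
c=lambda i,x,y,w,h: cv2.resize(i['color'][y:y+h,x:x+w,::-1],(400,300),interpolation=cv2.INTER_CUBIC)
cv2.imwrite('pics/m2.png',np.vstack([np.hstack([c(t,335,175,144,116),c(t,215,155,80,75)]),np.hstack([c(s,320,148,120,95),c(s,232,210,80,60)])]))
E
```

```text
[0.571542   0.17239036 0.18815876] [ 0.90720072 -0.33514197 -0.02127334]
```

View pics/m2.png

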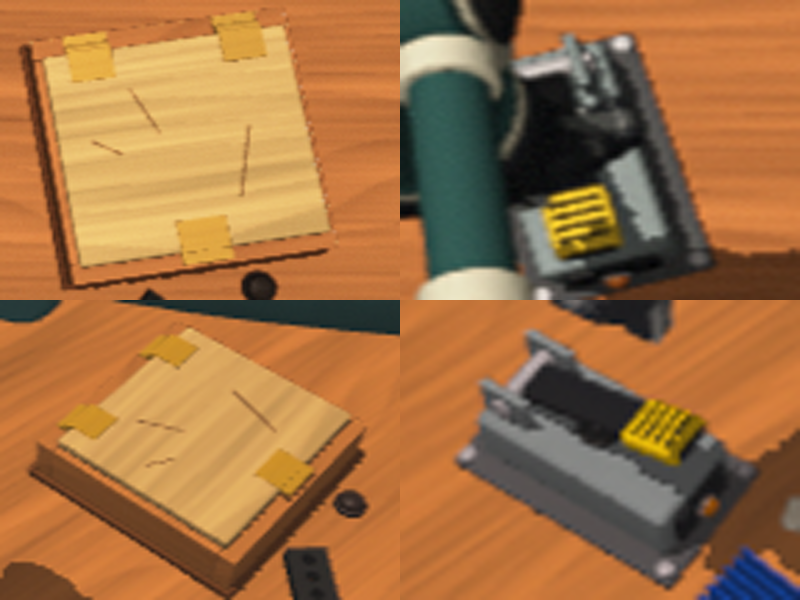

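Lid lies flush in both views and the pad is where I measured it. Descending on the pad.

Call:
drive_tool(rows=[[0,0,0,0,0,0.015,0],[0,0,0,0,0,0.015,0],[0,0,0,0,0,0.015,0],[0,0,0,0,0,0.015,0],[0,0,0,0,0,0.015,0],[0,0,0,0,0,0.01,0],[0,0,0,0,0,0,0],[0,0,0,0,0,0,0]])

```text
time: 8.47
tool_pos: [0.5697, 0.167, 0.1027]
tcp_rot: [3.097, 0.523, -0.003]
wrist_force: [0.0, 0.2, 0.3]
width: -0.0
grip_force: 0.0
```

Call:
drive_tool(rows=[[0,0,0,0,0,0.002,0],[0,0,0,0,0,0.002,0],[0,0,0,0,0,0.001,0],[0,0,0,0,0,0.001,0],[0,0,0,0,0,0,0]])

```text
time: 8.88
tool_pos: [0.5704, 0.168, 0.0975]
tcp_rot: [-3.097, -0.525, -0.001]
wrist_force: [-0.2, 0.3, -0.5]
width: 0.001
grip_force: 0.0
```

Call:
drive_tool(rows=[[0,0,0,0,0,0.001,0],[0,0,0,0,0,0,0]])

```text
time: 9.05
tool_pos: [0.5703, 0.168, 0.0963]
tcp_rot: [3.097, 0.525, 0.0]
wrist_force: [0.7, -0.8, 0.2]
width: -0.001
grip_force: 0.0
```

Call:
drive_tool(rows=[[0,0,0,0,0,0.001,0],[0,0,0,0,0,0,0]])

```text
time: 9.22
tool_pos: [0.5702, 0.1679, 0.0951]
tcp_rot: [-3.097, -0.525, 0.0]
wrist_force: [-0.3, -0.1, -0.2]
width: 0.001
grip_force: 0.0
```

Call:
drive_tool(rows=[[0,0,0,0,0,0.001,0],[0,0,0,0,0,0,0]])

```text
time: 9.38
tool_pos: [0.5702, 0.1679, 0.094]
tcp_rot: [3.097, 0.525, -0.001]
wrist_force: [-0.8, -0.3, -0.6]
width: -0.002
grip_force: 0.0
```

Call:
drive_tool(rows=[[0,0,0,0,0,0.001,0],[0,0,0,0,0,0,0]])

```text
time: 9.55
tool_pos: [0.5704, 0.1679, 0.0934]
tcp_rot: [-3.097, -0.525, -0.0]
wrist_force: [-0.2, 0.5, 1.5]
width: -0.001
grip_force: 0.6
```

Call:
drive_tool(rows=[[0,0,0,0,0,0.002,0],[0,0,0,0,0,0.002,0],[0,0,0,0,0,0.002,0],[0,0,0,0,0,0.002,0],[0,0,0,0,0,0.002,0],[0,0,0,0,0,0.002,0],[0,0,0,0,0,0,0]])

```text
time: 10.13
tool_pos: [0.57, 0.1678, 0.0808]
tcp_rot: [3.097, 0.525, -0.001]
wrist_force: [-2.5, -0.6, 4.7]
width: 0.001
grip_force: 2.1
```

Call:
drive_tool(rows=[[0,0,0,0,0,0.001,0],[0,0,0,0,0,0,0],[0,0,0,0,0,0,0]])

```text
time: 10.38
tool_pos: [0.5703, 0.1679, 0.0803]
tcp_rot: [3.097, 0.525, -0.0]
wrist_force: [-1.6, -0.2, 5.1]
width: -0.004
grip_force: 2.1
```

Call:
drive_tool(rows=[[0,0,0,0,0,0.001,0],[0,0,0,0,0,0,0],[0,0,0,0,0,0,0]])

```text
time: 10.63
tool_pos: [0.5704, 0.1679, 0.0793]
tcp_rot: [-3.097, -0.525, -0.0]
wrist_force: [-2.3, -0.8, 5.3]
width: 0.001
grip_force: 2.2
```

```bash
python3 - <<'E'
from h import *
t=read_camera('top');s=read_camera('side')
st=status.read_state();print(st['tool_pos'],st['wrist_force'])
c=lambda i,x,y,w,h: cv2.resize(i['color'][y:y+h,x:x+w,::-1],(400,300),interpolation=cv2.INTER_CUBIC)
cv2.imwrite('pics/m3.png',np.vstack([np.hstack([c(t,335,175,144,116),c(t,215,155,80,75)]),np.hstack([c(s,320,148,120,95),c(s,232,210,80,60)])]))
E
```

```text
[0.5703991  0.16790879 0.07937322] [-2.59198498 -0.51261047  4.77517562]
```

View pics/m3.png

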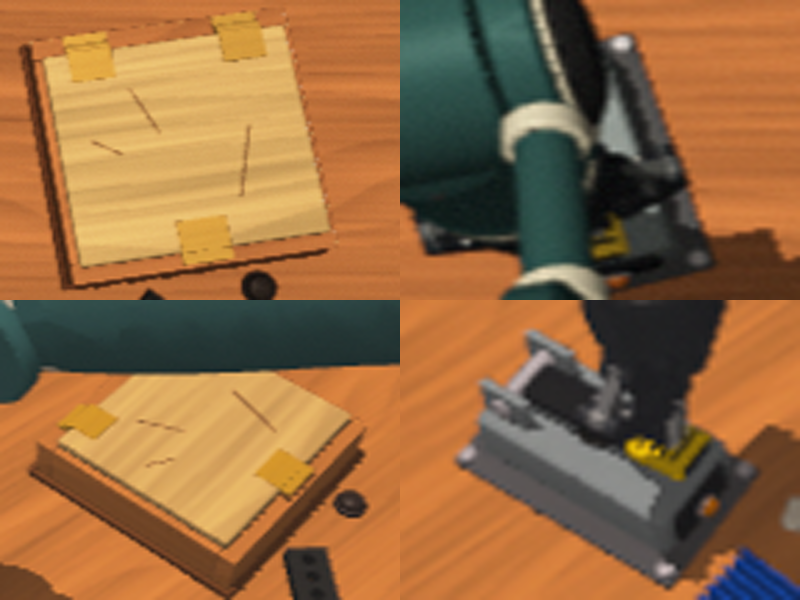

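The lid is still flush and the lever is held about half-way (about 0.118 rad by the measured drop, about 5 N, under the pressure point). The loose parts in view haven't moved.

```bash
python3 -c "
from workcell import workorder;print(workorder.finish_job())"
```

```text
the job is handed in; nothing more can be done
None
```

The lid is pressed shut and stays shut by itself, and I handed the job in with the grey unit's lever held at about half its travel (about 0.118 rad, 5 N), never past its pressure point; the hand-in gave no verdict.

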